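# Shut off, zero and restore the bench air line

## Robot

A 7-joint arm with a two-finger parallel gripper is mounted at the origin on a cart in front of the work surface, level with it; the furniture and walls round the work are solid. World frame = base frame: x ahead of the robot, y to its left, z up, the work surface at z = 0. Lengths are in mm, angles in rad, forces in N, time in s.
With the tool pointing down it reaches from about 400 to 875 mm from the base axis. Payload 4.4 kg.
Tool frame: the origin (TCP) lies on the centre line of the jaws, within the pads' length; the fingertips stand 19 mm ahead of it and the grasp point (between the pads) is the TCP; z points along the fingers, y is the line along which they close (so a half turn about z gives the same grasp; the last joint's range is limited). The gripper opens to 85 mm and grips with 20 to 120 N. Pads are 22 mm wide; open, the fingers measure 114 mm over their backs; the gripper's body (76 mm by 85 mm) begins 54 mm behind the grasp point. The pads swing forward as they close: fully open they stand 13 mm farther back than shut.
Start: joints at [1.276, 0.628, 0.038, 1.517, -0.027, 0.996, -0.02], TCP at [147.452, -633.068, 250.313] pointing down, gripper open.
Joint ranges: [-3.06, 3.06], [-0.37, 2.12], [-1.25, 1.32], [0.18, 2.47], [-1.1, 4.24], [0.23, 1.98], [-2.94, 2.94]. Speed limits (rad/s): [2.57, 2.57, 3.14, 3.14, 3.14, 3.14, 3.14].

## Interface

Orientations are given as [roll, pitch, yaw] about the fixed x, y, z axes, in that order (R = Rz(yaw) Ry(pitch) Rx(roll)).
In Python, from cell import ctrl, viewer, silhouettes gives the robot as it stands.
- The arm moves only by the shell command python3 -m creep 'ROWS'. ROWS is JSON, a list of rows, each an object with "jaw": the gripper command: -1 is shut, 1 is fully open, values between are in proportion; "xyz": the shift along the tool's x, y, z in mm, a list of three; "angular": the turn, a rotation vector about the tool's x, y, z in rad, a list of three. In form: [{"jaw": jaw, "xyz": [tx, ty, tz], "angular": [rx, ry, rz]}, ...]. A call has 1 to 12 rows; each row is the pose to reach, as a shift and turn from the pose commanded when the call began, along the tool's axes at that moment; what a row does not reach only later rows make up. A row lasts 1/8 s, in which the tool goes at most 62.5 mm and 10.7 degrees, less where a joint would pass 70% of its speed; a pose out of reach is approached as far as the arm can. A call with a gripper value outside its range is refused whole. The fingers move at their own pace and stop on an object; the grip force is fixed at half the most. Time passes only in rows, so rows that repeat a pose let the fingers close. It gives the time, the measured TCP pose, the force, the opening and the grip force at its end, in the units of the state.
- ctrl.read_state(): the state, without advancing time (a new reading comes with each control period).
- viewer.get_image(name): name is "scene" or "side" or "wrist"; returns (picture, depth): 400x640x3 uint8, red, green, blue; 400x640 float32, mm along the optical axis (not along the pixel's ray), 0 where there is no reading.
- viewer.camera_model(name): a dict with "fx", "fy", "cx", "cy" (pixels), "T" (4x4, takes a point from camera to world coordinates). Camera axes: x right, y down, z forward; pixel columns grow to the right and rows downward; lengths in mm; the calibration is good to about 2 mm. A picture is of the moment at which its call begins: read the wrist's pose just before it. camera_model takes no time and is no camera call; for the wrist camera it gives the pose at the moment of the call.
- ctrl.finish_job(): hands the job in; it is judged then, once.
Trained networks look in the newest picture that a camera, given by its name, has taken for a name from the list of things; names that differ only in an ending like _2 or _b are one class to them, and where a whole thing is asked for, a point or a joint stands for the part that bears it (a point fixed in the world has none). Each returns a list of dicts, best first, with "score" (0 to 1); they miss things now and then, are a little off and sometimes report something else, mostly with a low value. They report only what shows in the picture. A call takes as long as a camera call.
- silhouettes(camera, target): "pixels" (400x640 bool, what is visible of it) and "xy" ([column, row] in pixels, amid what is visible of it).
The state is a dict: "clock": time; "qpos": joint angles; "qd": joint speeds; "tau": joint torques, N m; "eef_pos": TCP position; "tool_rot": TCP orientation; "force": force on the tool from outside, world axes, zero at the start; "torque": the same for the moment, N m; "width": finger opening in mm; "gripper_force": force on a finger pad.
Only numpy, scipy, OpenCV 4.12 (cv2) and the standard library are available. Lean on these libraries where they do the work, as an engineer would, in place of code of your own. Each camera call takes 0.05 s, during which the arm holds its last target. There are 200 camera calls.

## Task

Get the bench air line ready for a leak test, in this order: first turn the ball valve's yellow lever to fully shut; with it shut, turn the gauge knob until its orange pointer stands on the red zero mark; then sort the loose hose clamps, laying those whose jaws are ratcheted shut flat in the red tray and those that stand open flat in the green tray, without working their jaws; and last turn the valve lever back to fully open, the gauge still on zero. Leave the pliers, tape measure and grease can where they are.

Things in the scene. Friction and masses are not known exactly. Their poses are not given: they have to be found in the camera images.
- manifold: Fixed air manifold: aluminium bar 56 x 250 x 34 mm (its top 40 mm above the bench) on two dark feet; origin under its centre on the bench, y along the bar. The ball valve and the gauge stand on top of it side by side, 140 mm apart; which stands left and which right differs from start to start.
- valve_axis (a point): Point on the valve lever's vertical turning axis, at the mid-height of the lever's grip, 110 mm above the bench. The brass valve body below is 36 mm wide, its short outlet pipe points along this point's -x.
- lever_grip (a point): Middle of the lever's yellow plastic grip, 65 mm from the turning axis and 110 mm above the bench. The grip is 66 mm long (this point's y, which points away from the axis), 14 mm wide (x) and 24 mm high, top 122 mm above the bench; free space below it.
- valve_lever (a joint): Quarter-turn lever of the ball valve, rad: 0 = shut (lever across the outlet pipe, pointing to the valve's +y), 1.571 = open (lever in line with the outlet pipe, pointing to the valve's -x); hard stops at both. Grows counter-clockwise seen from above. Stays where it is left; turning takes about 0.25 N m (4 N at the grip).
- knob_grip (a point): Centre of the grip bar of the gauge's black zeroing knob, on its vertical turning axis, 91 mm above the bench. The bar is 46 mm long (this point's x, which points to where the orange pointer points), 14 mm wide (y) and 24 mm high, top 102 mm above the bench. The face-up white dial below is 86 mm across, its top 71 mm above the bench.
- gauge_knob (a joint): Angle of the knob and its orange pointer from the dial's thick red zero mark, rad: 0 = the pointer is on the zero mark; grows counter-clockwise seen from above, range -1.5 to 1.5. Stays where it is left; turning takes about 0.04 N m.
- vice_back (a point): Obstacle: the fixed brown bench vice, up to 170 mm high. This point is on the bench below the middle of its back end; from here it runs 240 mm toward the robot and to the left (direction x -0.53, y +0.85), 65 mm to either side of that line. Clear it when carrying things past.
- tray_red: Fixed shallow red tray, open above, 175 (its x) x 190 (its y) x 20 mm, walls and floor 4 mm; origin under its centre on the bench.
- tray_green: Fixed shallow green tray, same size as the red one; origin under its centre on the bench.
- pliers: Red-handled combination pliers lying loose at the back, 184 mm long; a bystander. Origin under its centre.
- tape_measure: Yellow tape measure, 36 x 80 x 60 mm, standing loose; a bystander. Origin under its centre.
- grease_can: Grey metal can with black cap, 75 mm across, 78 mm high, standing loose; a bystander. Origin under its centre.
- clamp_a_mid (a point): Centre of locking hose clamp a, half-way up (14 mm) its black pivot block, which is 34 (x) x 26 (y) x 28 mm high with parallel flat sides. The clamp lies flat; steel jaws (10 mm high) reach 63 mm to this point's +x, blue handles (10 mm high) 76 mm to its -x. When open, the swung arm reaches to 45 mm to -y at the handle end and 35 mm to +y at the jaw end. About 0.17 kg. Some clamps are absent.
- clamp_a_jaw (a joint): Jaw angle of clamp a, rad: near 0 = ratcheted shut (jaws together, handles side by side), about 0.5 = open (jaws and handles in a V). Stiff (0.4 N m).
- clamp_b_mid (a point): Centre of locking hose clamp b, half-way up (14 mm) its black pivot block, which is 34 (x) x 26 (y) x 28 mm high with parallel flat sides. The clamp lies flat; steel jaws (10 mm high) reach 63 mm to this point's +x, blue handles (10 mm high) 76 mm to its -x. When open, the swung arm reaches to 45 mm to -y at the handle end and 35 mm to +y at the jaw end. About 0.17 kg. Some clamps are absent.
- clamp_b_jaw (a joint): Jaw angle of clamp b, rad: near 0 = ratcheted shut (jaws together, handles side by side), about 0.5 = open (jaws and handles in a V). Stiff (0.4 N m).
- clamp_c_mid (a point): Centre of locking hose clamp c, half-way up (14 mm) its black pivot block, which is 34 (x) x 26 (y) x 28 mm high with parallel flat sides. The clamp lies flat; steel jaws (10 mm high) reach 63 mm to this point's +x, blue handles (10 mm high) 76 mm to its -x. When open, the swung arm reaches to 45 mm to -y at the handle end and 35 mm to +y at the jaw end. About 0.17 kg. Some clamps are absent.
- clamp_c_jaw (a joint): Jaw angle of clamp c, rad: near 0 = ratcheted shut (jaws together, handles side by side), about 0.5 = open (jaws and handles in a V). Stiff (0.4 N m).
- clamp_d_mid (a point): Centre of locking hose clamp d, half-way up (14 mm) its black pivot block, which is 34 (x) x 26 (y) x 28 mm high with parallel flat sides. The clamp lies flat; steel jaws (10 mm high) reach 63 mm to this point's +x, blue handles (10 mm high) 76 mm to its -x. When open, the swung arm reaches to 45 mm to -y at the handle end and 35 mm to +y at the jaw end. About 0.17 kg. Some clamps are absent.
- clamp_d_jaw (a joint): Jaw angle of clamp d, rad: near 0 = ratcheted shut (jaws together, handles side by side), about 0.5 = open (jaws and handles in a V). Stiff (0.4 N m).

How it is judged (in metres and radians):
On the way, in this order (a step that is already met when the one before it is completed fails the run):
1. the ball valve is fully shut (lever within 0.09 rad of the shut stop) (value of joint valve_lever below 0.09 rad), for 0.2 s.
2. with the valve shut, the gauge pointer is on zero (within 0.09 rad) (value of joint each of valve_lever, gauge_knob below 0.09 rad and value of joint gauge_knob above -0.09 rad), for 0.3 s.
3. with the valve shut and the gauge on zero, every clamp lies in its tray: shut ones red, open ones green (all of step 2 and value of joint each of clamp_a_jaw, clamp_b_jaw below 0.15 rad and x of clamp_a_mid in the frame of tray_red between -0.075 and 0.075 m and y of clamp_a_mid in the frame of tray_red between -0.083 and 0.083 m and z of each of clamp_a_mid, clamp_b_mid in the frame of tray_red below 0.06 m and (angle between clamp_a_mid's own z axis and vertical below 0.35 rad or angle between clamp_a_mid's own z axis and vertical above 2.79 rad) and x of clamp_b_mid in the frame of tray_red between -0.075 and 0.075 m and y of clamp_b_mid in the frame of tray_red between -0.083 and 0.083 m and (angle between clamp_b_mid's own z axis and vertical below 0.35 rad or angle between clamp_b_mid's own z axis and vertical above 2.79 rad) and value of joint each of clamp_c_jaw, clamp_d_jaw above 0.35 rad and x of clamp_c_mid in the frame of tray_green between -0.075 and 0.075 m and y of clamp_c_mid in the frame of tray_green between -0.083 and 0.083 m and z of each of clamp_c_mid, clamp_d_mid in the frame of tray_green below 0.06 m and (angle between clamp_c_mid's own z axis and vertical below 0.35 rad or angle between clamp_c_mid's own z axis and vertical above 2.79 rad) and x of clamp_d_mid in the frame of tray_green between -0.075 and 0.075 m and y of clamp_d_mid in the frame of tray_green between -0.083 and 0.083 m and (angle between clamp_d_mid's own z axis and vertical below 0.35 rad or angle between clamp_d_mid's own z axis and vertical above 2.79 rad)), for 0.2 s.
4. the ball valve is fully open again (within 0.09 rad of the open stop) (value of joint valve_lever above 1.48 rad), for 0.2 s.
At the end, for the whole second after the job is handed in: Lever within 0.09 rad of its open stop, pointer within 0.09 rad of zero, every clamp present flat, either face up (within 0.35 rad), pivot block centre in its tray (75 mm in x, 83 mm in y from centre, under 60 mm up): shut clamps (jaw under 0.15 rad) red, open ones (over 0.35) green (value of joint valve_lever above 1.48 rad and value of joint gauge_knob between -0.09 and 0.09 rad and value of joint each of clamp_a_jaw, clamp_b_jaw below 0.15 rad and x of clamp_a_mid in the frame of tray_red between -0.075 and 0.075 m and y of clamp_a_mid in the frame of tray_red between -0.083 and 0.083 m and z of each of clamp_a_mid, clamp_b_mid in the frame of tray_red below 0.06 m and (angle between clamp_a_mid's own z axis and vertical below 0.35 rad or angle between clamp_a_mid's own z axis and vertical above 2.79 rad) and x of clamp_b_mid in the frame of tray_red between -0.075 and 0.075 m and y of clamp_b_mid in the frame of tray_red between -0.083 and 0.083 m and (angle between clamp_b_mid's own z axis and vertical below 0.35 rad or angle between clamp_b_mid's own z axis and vertical above 2.79 rad) and value of joint each of clamp_c_jaw, clamp_d_jaw above 0.35 rad and x of clamp_c_mid in the frame of tray_green between -0.075 and 0.075 m and y of clamp_c_mid in the frame of tray_green between -0.083 and 0.083 m and z of each of clamp_c_mid, clamp_d_mid in the frame of tray_green below 0.06 m and (angle between clamp_c_mid's own z axis and vertical below 0.35 rad or angle between clamp_c_mid's own z axis and vertical above 2.79 rad) and x of clamp_d_mid in the frame of tray_green between -0.075 and 0.075 m and y of clamp_d_mid in the frame of tray_green between -0.083 and 0.083 m and (angle between clamp_d_mid's own z axis and vertical below 0.35 rad or angle between clamp_d_mid's own z axis and vertical above 2.79 rad)); the robot touches nothing.
It fails at once if the red pliers is moved more than 60 mm (distance of pliers from where it was at the start of the episode above 0.06 m).
It fails at once if the tape measure is moved more than 60 mm (distance of tape_measure from where it was at the start of the episode above 0.06 m).
It fails at once if the grease can is moved more than 60 mm (distance of grease_can from where it was at the start of the episode above 0.06 m).
It fails at once if a clamp's jaws are worked from shut to open or from open to shut (value of joint any of clamp_a_jaw, clamp_b_jaw above 0.25 rad or value of joint any of clamp_c_jaw, clamp_d_jaw below 0.25 rad).
Of clamp_a, clamp_b, clamp_c, clamp_d only 3 to 4 are there at a start; the rules pass over those that are not, and their reading is None.
At some moment in a run one of clamp_a, clamp_b, clamp_c, clamp_d may be knocked a few centimetres aside while the robot is not near it.
Once in a run the grip may slacken for a moment while it holds something.
It also fails if it takes over 200 s, if anything falls off the work surface, if the arm or the gripper's body presses on something with over 40 N, if the wrist force passes 120 N, or if a joint passes its speed limit or range.

## Working session

There is one attempt and no reset: what is moved stays moved. The work goes in short steps, Python scripts to look and compute and a shell command to move; the robot and the scene stay as the last step left them, time stands still between calls to the robot, and variables do not carry over. Pictures are saved under pics/ and viewed, at most 14 in all, crops included, and the job is handed in when it is done.

```bash
ls; mkdir -p pics
cat > h.py <<'E'
import numpy as np, cv2
from cell import ctrl, viewer, silhouettes
def cloud(cam):
    im,d=viewer.get_image(cam); m=viewer.camera_model(cam); T=np.array(m["T"])
    v,u=np.mgrid[0:400,0:640]
    P=np.stack([(u-m["cx"])/m["fx"]*d,(v-m["cy"])/m["fy"]*d,d],-1)@T[:3,:3].T+T[:3,3]
    P[d==0]=np.nan
    return im,P
def save(n,im): cv2.imwrite(f"pics/{n}.png",im[...,::-1])
E
python3 - <<'E'
from h import *
s=ctrl.read_state(); print({k:np.round(s[k],3) for k in("clock","eef_pos","tool_rot","force","width")})
for c in("scene","side"):
    im,P=cloud(c); save(c+"0",im)
    print(c,np.round(np.array(viewer.camera_model(c)["T"]),2).tolist())
    for n in("manifold","valve_lever","gauge_knob","vice_back","tray_red","tray_green","pliers","tape_measure","grease_can","clamp_a_mid"):
        try: r=silhouettes(c,n)
        except Exception as e: print(n,e); continue
        for q in r:
            if q["score"]<.3: continue
            p=P[q["pixels"]]; p=p[~np.isnan(p[:,0])]
            if len(p): print(n,round(q["score"],2),np.round(q["xy"]),np.round(np.median(p,0)),np.round(np.percentile(p,2,0)),np.round(np.percentile(p,98,0)))
E
```

```text
pics
{'clock': np.float64(0.0), 'eef_pos': array([ 147.315, -632.475,  249.39 ]), 'tool_rot': array([-3.14 ,  0.   ,  0.229]), 'force': array([0.293, 0.497, 0.041]), 'width': np.float64(85.465)}
scene [[-0.32, -0.8, 0.51, 5.3], [-0.95, 0.28, -0.17, 230.41], [-0.0, -0.54, -0.84, 1092.21], [0.0, 0.0, 0.0, 1.0]]
manifold 0.96 [265. 242.] [571. 203.  37.] [539.  63.   3.] [615. 319.  44.]
valve_lever 0.85 [241. 247.] [543. 259. 117.] [489. 251.  99.] [589. 271. 124.]
gauge_knob 0.65 [262. 243.] [571. 204.  37.] [539.  68.   3.] [613. 319.  44.]
gauge_knob 0.59 [289. 221.] [590. 125.  93.] [578. 104.  75.] [604. 143. 104.]
vice_back it knows: clamp_a_jaw, clamp_a_mid, clamp_b_jaw, clamp_b_mid, clamp_c_jaw, clamp_c_mid, clamp_d_jaw, clamp_d_mid, gauge_knob, grease_can, knob_grip, lever_grip, manifold, pliers, tape_measure, tray_gr
tray_red 0.87 [426. 190.] [ 617. -289.    5.] [ 528. -382.   -1.] [ 706. -191.   21.]
tray_green 0.88 [466. 247.] [ 415. -308.    5.] [ 331. -399.   -0.] [ 502. -212.   21.]
pliers 0.92 [238. 204.] [734. 248.  13.] [706. 159.   2.] [753. 326.  18.]
tape_measure 0
[... 837 characters left out ...]
aw, clamp_c_mid, clamp_d_jaw, clamp_d_mid, gauge_knob, grease_can, knob_grip, lever_grip, manifold, pliers, tape_measure, tray_gr
tray_red 0.94 [331. 161.] [ 621. -289.    5.] [ 537. -382.    0.] [ 704. -186.   22.]
tray_green 0.79 [374. 158.] [ 467. -375.    6.] [ 437. -403.    1.] [ 499. -321.   22.]
tray_green 0.32 [252. 290.] [692. 395.  58.] [664. 347.   5.] [729. 414.  80.]
pliers 0.61 [259. 254.] [741. 239.  14.] [707. 154.  -1.] [763. 308.  19.]
tape_measure 0.71 [270. 216.] [732. 102.  37.] [715.   9.  -2.] [761. 122.  61.]
grease_can 0.87 [252. 290.] [692. 395.  57.] [664. 348.   4.] [730. 414.  80.]
clamp_a_mid 0.67 [324. 189.] [610. -97.   9.] [ 549. -118.   -1.] [679. -76.  31.]
```

View pics/scene0.png

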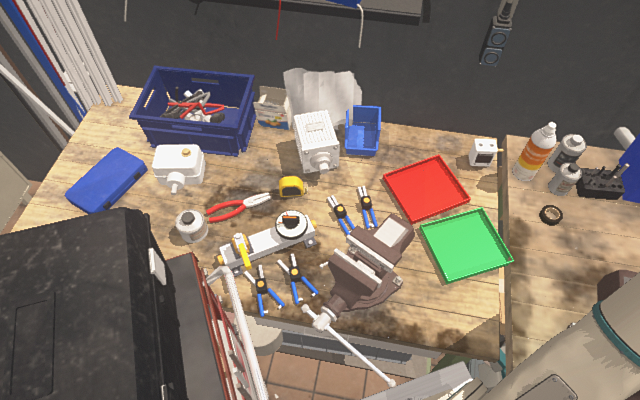

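View pics/side0.png

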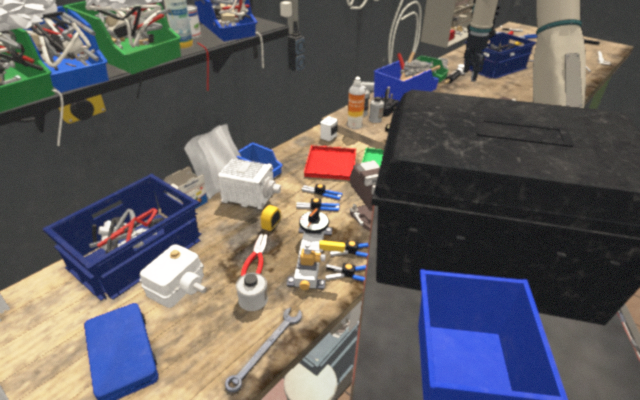

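Four clamps: scene px (264,286), (297,277), (343,215), (368,207). The lever is near (241,250), the gauge at (290,222), and the vice lies between the right clamps and me. I'll fit the geometry next.

Run:
```python
from h import *
im,P=cloud("scene")
def rect(p):
    c,wh,a=cv2.minAreaRect(p[:,:2].astype(np.float32)); return np.round(c,1),np.round(wh),round(a,1)
x,y,z=[P[...,i] for i in range(3)]
def sel(x0,x1,y0,y1,z0,z1): return P[(x>x0)&(x<x1)&(y>y0)&(y<y1)&(z>z0)&(z<z1)]
print("bar",rect(sel(520,640,40,340,33,44)))
g=sel(540,650,60,200,67,75); print("dial",g[:,:2].min(0),g[:,:2].max(0))
print("lever",rect(sel(470,620,200,320,116,128)))
print("knob",rect(sel(540,650,60,200,98,108)))
b=(x>350)&(x<720)&(y>-180)&(y<340)&(z>22)&(z<33)
n,l,st,c=cv2.connectedComponentsWithStats(b.astype(np.uint8))
for i in range(1,n):
    if st[i,4]>25: p=P[l==i]; print("blk",c[i].round(),st[i,4],rect(p),p[:,2].max())
for q in silhouettes("scene","clamp_a_mid"): print(q["score"],q["xy"])
# top-down orthographic
R=1.0; O=np.zeros((480,760,3),np.uint8)
m=~np.isnan(x)&(x>320)&(x<800)&(y>-400)&(y<420)
o=np.argsort(z[m]); X=x[m][o];Y=y[m][o]
rr=(800-X).astype(int); cc=((420-Y)*760/820).astype(int).clip(0,759)
O[rr.clip(0,479),cc]=im[m][o]
O=cv2.dilate(O,np.ones((3,3)))
save("crop1",np.vstack([cv2.resize(im[190:330,190:410],(660,420),interpolation=cv2.INTER_CUBIC)]))
hm=sel(250,480,100,500,0,900); print("toolbox?",rect(hm[hm[:,2]>60]) ,hm[:,2].max())
v=sel(350,620,-200,60,60,200); print("vice",rect(v),v[:,2].max())
```

```text
bar (array([588.2, 192.1]), array([ 58., 272.]), 4.8)
dial [552.18382663  80.66962351] [638.00846982 164.50208208]
lever (array([520.3, 258.9]), array([66., 14.]), 3.4)
knob (array([595.2, 122.5]), array([45., 15.]), 68.2)
blk [366. 201.] 98 (array([ 622.2, -102.2]), array([25., 36.]), 79.7) 32.64731602607435
blk [340. 209.] 99 (array([618.9, -22.6]), array([35., 26.]), 9.9) 32.31947327553553
blk [307. 235.] 31 (array([570.2,  91.1]), array([ 5., 47.]), 5.3) 32.887110135496414
blk [271. 249.] 98 (array([562.7, 185.4]), array([  5., 132.]), 4.7) 32.75394973939706
blk [235. 263.] 31 (array([552.7, 288.9]), array([ 4., 38.]), 1.3) 32.69093906967055
blk [294. 272.] 125 (array([479.1, 151.5]), array([26., 34.]), 83.3) 32.62044050885652
blk [397. 281.] 29 (array([373.8, -88.8]), array([22., 15.]), 48.5) 32.758480854640084
blk [261. 284.] 128 (array([475.7, 241.4]), array([26., 33.]), 84.8) 32.66453975564036
0.55 [367.9, 204.1]
0.46 [376.3, 218.0]
toolbox? (array([338.3, 300. ]), array([177., 400.]), 0.0) 597.342603610179
vice (array([425.9, -37.1]), array([130., 244.]), 32.0) 172.72279545183414
```

View pics/crop1.png

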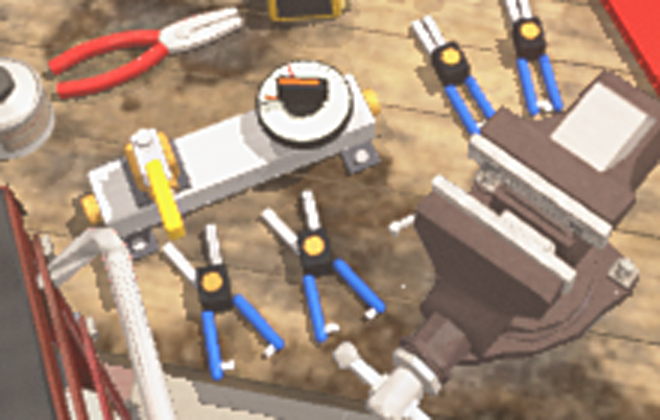

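The lever grip is at (520,259), pointing about −x, so shutting it means turning clockwise toward +y. The knob bar is at (595,122) and its pointer is left of the red mark. Before moving I'll check the heights of the toolbox and rack on the left.

Run:
```python
from h import *
pts=[]
for c in("scene","side"):
    im,P=cloud(c); p=P.reshape(-1,3); pts.append(p[~np.isnan(p[:,0])])
    if c=="scene": 
        for uv in((120,250),(100,350),(200,300),(230,300),(226,270),(250,350),(345,350),(290,222)): print(uv,P[uv[1],uv[0]].round())
p=np.vstack(pts)
xs=np.arange(-300,800,50); ys=np.arange(600,-500,-50)
print("x\\y ",*[f"{b:5d}" for b in ys])
for a in xs:
    r=[]
    for b in ys:
        m=(abs(p[:,0]-a)<25)&(abs(p[:,1]-b)<25)
        r.append(f"{np.percentile(p[m,2],97):5.0f}" if m.sum()>3 else "    .")
    print(f"{a:4d}",*r)
# pointer vs zero mark
im,P=cloud("scene")
x,y,z=[P[...,i] for i in range(3)]
hsv=cv2.cvtColor(im,cv2.COLOR_RGB2HSV).astype(int)
near=np.hypot(x-595,y-122)<45
for i,(v,u) in enumerate(zip(*np.where(near&(hsv[...,1]>130)&(hsv[...,2]>120)))):
    print((u,v),im[v,u],P[v,u].round(),round(np.degrees(np.arctan2(P[v,u,1]-122,P[v,u,0]-595))))
```

```text
(120, 250) [326. 389. 592.]
(100, 350) [208. 420. 593.]
(200, 300) [330. 341. 369.]
(230, 300) [473. 326.  -4.]
(226, 270) [383. 290. 343.]
(250, 350) [230. 283. 346.]
(345, 350) [ 417.   10. -673.]
(290, 222) [590. 126.  87.]
x\y    600   550   500   450   400   350   300   250   200   150   100    50     0   -50  -100  -150  -200  -250  -300  -350  -400  -450
-300     .     .     .     .     .     .     .     .     .     .     .     .     .     .     .     .     .     .     .     .     .     .
-250     .     .     .     .     .     .     .     .     .     .     .     .     .     .     .     .     .     .     .     .     .     .
-200     .     .     .     .     .     .     .     .     .     .     .     .     .     .     .     .     .     .     .     .     .     .
-150     .     .     .     .     .     .     .     .     .     .     .     .     .     .     .     .     .     .     .     .     .     .
-100     .     .     .     .     .     .     .     .     .     .     .     .     .     .     .     .     .     .     .     .     .     .
 -50     .   273   274   272     .     .     .     
[... 3542 characters left out ...]
217)) [255 160  61] [594. 123. 104.] 117
(np.int64(291), np.int64(217)) [255 161  60] [593. 121. 104.] -147
(np.int64(292), np.int64(217)) [255 163  61] [595. 118. 100.] -86
(np.int64(293), np.int64(217)) [255 170  55] [594. 116. 100.] -99
(np.int64(294), np.int64(217)) [255 172  57] [593. 113. 100.] -101
(np.int64(295), np.int64(217)) [255 164  56] [591. 111. 103.] -111
(np.int64(296), np.int64(217)) [162  96  60] [589. 109. 105.] -117
(np.int64(279), np.int64(222)) [223 123  72] [608. 151.  72.] 66
(np.int64(280), np.int64(222)) [234 141  88] [606. 149.  74.] 68
(np.int64(281), np.int64(222)) [243 158 110] [604. 147.  77.] 71
(np.int64(282), np.int64(222)) [138  86  60] [598. 145.  85.] 83
```

```bash
python3 -m creep '[{"jaw":-1,"xyz":[466,-181,-60],"angular":[0,0,0.23]},{"jaw":-1,"xyz":[466,-181,-60],"angular":[0,0,0.23]},{"jaw":-1,"xyz":[466,-181,-60],"angular":[0,0,0.23]},{"jaw":-1,"xyz":[466,-181,-60],"angular":[0,0,0.23]},{"jaw":-1,"xyz":[466,-181,-60],"angular":[0,0,0.23]},{"jaw":-1,"xyz":[466,-181,-60],"angular":[0,0,0.23]},{"jaw":-1,"xyz":[466,-181,-60],"angular":[0,0,0.23]},{"jaw":-1,"xyz":[466,-181,-60],"angular":[0,0,0.23]},{"jaw":-1,"xyz":[466,-181,-60],"angular":[0,0,0.23]}]'
```

```text
clock: 2.38
eef_pos: [565.9, -345.0, 310.4]
tool_rot: [-3.138, -0.004, 0.009]
force: [-0.8, 0.5, 0.0]
width: -0.0
gripper_force: 0.0
```

```bash
python3 -m creep '[{"jaw":-1,"xyz":[-36,-465,10],"angular":[0,0,0]},{"jaw":-1,"xyz":[-36,-465,10],"angular":[0,0,0]},{"jaw":-1,"xyz":[-36,-465,10],"angular":[0,0,0]},{"jaw":-1,"xyz":[-36,-465,10],"angular":[0,0,0]},{"jaw":-1,"xyz":[-36,-465,10],"angular":[0,0,0]},{"jaw":-1,"xyz":[-36,-465,10],"angular":[0,0,0]},{"jaw":-1,"xyz":[-36,-465,10],"angular":[0,0,0]},{"jaw":-1,"xyz":[-36,-465,10],"angular":[0,0,0]},{"jaw":-1,"xyz":[-36,-465,10],"angular":[0,0,0]}]'
python3 - <<'E'
from h import *
im,P=cloud("wrist"); save("w1",im); m=viewer.camera_model("wrist"); print(np.round(m["T"],2).tolist(),m["fx"])
x,y,z=[P[...,i] for i in range(3)]
def rect(p):
    c,wh,a=cv2.minAreaRect(p[:,:2].astype(np.float32)); return np.round(c,1),np.round(wh),round(a,1)
def sel(x0,x1,y0,y1,z0,z1): return P[(x>x0)&(x<x1)&(y>y0)&(y<y1)&(z>z0)&(z<z1)]
for a in((470,620,200,320,116,128),(540,650,60,200,98,108),(540,650,60,200,67,75),(520,640,40,340,36,44)):
    p=sel(*a); print(len(p), rect(p) if len(p)>5 else "")
E
```

```text
clock: 3.5
eef_pos: [524.3, 116.1, 300.2]
tool_rot: [-3.141, 0.0, 0.003]
force: [0.4, -0.2, 0.2]
width: 0.2
gripper_force: 0.0
[[0.0, -0.97, -0.26, 589.94], [-1.0, -0.0, 0.0, 113.99], [-0.0, 0.26, -0.97, 424.4], [0.0, 0.0, 0.0, 1.0]] 354.0289448516382
1252 (array([524.5, 256.5]), array([66., 14.]), 2.2)
848 (array([598.1, 120.4]), array([46., 14.]), 68.9)
4865 (array([598. , 120.6]), array([84., 84.]), 0.2)
5473 (array([592.2, 189.8]), array([ 56., 271.]), 4.8)
```

View pics/w1.png

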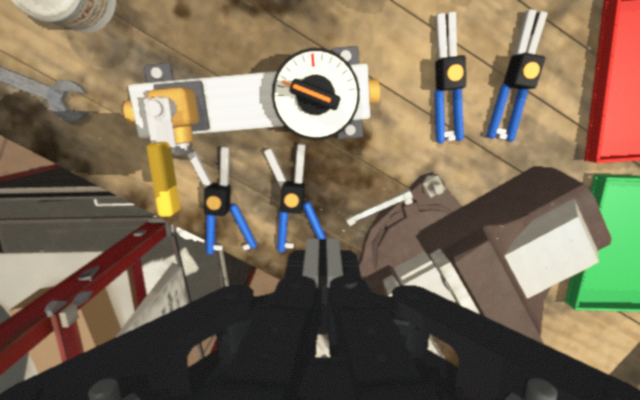

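The wrist view shows the lever (165,178) open over its outlet pipe. The zero mark is at (313,60), 5° off +x, and the pointer stands about 64° CCW of it. Clamps a and b (shut) are at right and c and d (open) at left. Next I go beside the lever.

```bash
python3 -m creep '[{"jaw":-1,"xyz":[3,-105,0],"angular":[0,0,0]},{"jaw":-1,"xyz":[3,-105,0],"angular":[0,0,0]},{"jaw":-1,"xyz":[3,-105,50],"angular":[0,0,0]},{"jaw":-1,"xyz":[3,-105,110],"angular":[0,0,0]},{"jaw":-1,"xyz":[3,-105,160],"angular":[0,0,0]},{"jaw":-1,"xyz":[3,-105,187],"angular":[0,0,0]},{"jaw":-1,"xyz":[3,-105,187],"angular":[0,0,0]},{"jaw":-1,"xyz":[3,-105,187],"angular":[0,0,0]}]'
```

```text
clock: 4.55
eef_pos: [529.4, 217.8, 114.5]
tool_rot: [-3.142, -0.002, -0.003]
force: [0.3, -0.5, -0.5]
width: 0.0
gripper_force: 0.0
```

```bash
python3 -m creep '[{"jaw":-1,"xyz":[1,-12,2],"angular":[0,0,0]},{"jaw":-1,"xyz":[-1,-24,2],"angular":[0,0,0]},{"jaw":-1,"xyz":[-2,-37,2],"angular":[0,0,0]},{"jaw":-1,"xyz":[-2,-52,2],"angular":[0,0,0]},{"jaw":-1,"xyz":[3,-67,2],"angular":[0,0,0]},{"jaw":-1,"xyz":[12,-80,2],"angular":[0,0,0]},{"jaw":-1,"xyz":[23,-91,2],"angular":[0,0,0]},{"jaw":-1,"xyz":[33,-95,2],"angular":[0,0,0]},{"jaw":-1,"xyz":[38,-96,2],"angular":[0,0,0]},{"jaw":-1,"xyz":[38,-96,2],"angular":[0,0,0]},{"jaw":-1,"xyz":[38,-96,2],"angular":[0,0,0]}]'
```

```text
clock: 5.92
eef_pos: [562.7, 314.7, 110.6]
tool_rot: [3.139, 0.006, -0.0]
force: [-5.4, -2.7, -0.1]
width: -0.1
gripper_force: 2.9
```

```bash
python3 -m creep '[{"jaw":-1,"xyz":[4,0,0],"angular":[0,0,0]},{"jaw":-1,"xyz":[9,0,0],"angular":[0,0,0]},{"jaw":-1,"xyz":[9,0,0],"angular":[0,0,0]},{"jaw":-1,"xyz":[9,0,0],"angular":[0,0,0]}]'
```

```text
clock: 6.42
eef_pos: [563.2, 314.8, 110.5]
tool_rot: [3.136, 0.022, 0.002]
force: [-23.0, -5.3, 13.8]
width: -0.0
gripper_force: 12.2
```

```bash
python3 -m creep '[{"jaw":-1,"xyz":[-30,0,0],"angular":[0,0,0]},{"jaw":-1,"xyz":[-35,0,-50],"angular":[0,0,0]},{"jaw":-1,"xyz":[-35,0,-110],"angular":[0,0,0]},{"jaw":1,"xyz":[-10,60,-110],"angular":[0,0,-0.18]},{"jaw":1,"xyz":[21,120,-110],"angular":[0,0,-0.36]},{"jaw":1,"xyz":[21,180,-110],"angular":[0,0,-0.54]},{"jaw":1,"xyz":[21,194,-110],"angular":[0,0,-0.72]},{"jaw":1,"xyz":[21,194,-110],"angular":[0,0,-0.9]},{"jaw":1,"xyz":[21,194,-110],"angular":[0,0,-1.08]},{"jaw":1,"xyz":[21,194,-110],"angular":[0,0,-1.203]},{"jaw":1,"xyz":[21,194,-110],"angular":[0,0,-1.203]},{"jaw":1,"xyz":[21,194,-110],"angular":[0,0,-1.203]}]'
cat >> h.py <<'E'
def rect(p):
    c,wh,a=cv2.minAreaRect(p[:,:2].astype(np.float32)); return np.round(c,1),np.round(wh),round(a,1)
def sel(P,x0,x1,y0,y1,z0,z1):
    x,y,z=[P[...,i] for i in range(3)]
    return P[(x>x0)&(x<x1)&(y>y0)&(y<y1)&(z>z0)&(z<z1)]
E
python3 - <<'E'
from h import *
s=ctrl.read_state(); print(np.round(s["qpos"],2))
im,P=cloud("scene"); print("lever",rect(sel(P,470,640,200,400,116,128)))
im,P=cloud("wrist"); save("w2",im); print("lever",rect(sel(P,470,640,200,400,116,128))); print("knob",rect(sel(P,540,650,60,200,98,108)),rect(sel(P,540,650,60,200,67,75)))
E
```

```text
clock: 7.92
eef_pos: [596.1, 121.4, 221.7]
tool_rot: [3.141, -0.001, 1.2]
force: [-0.8, -0.7, 0.0]
width: 85.2
gripper_force: 0.0
[-0.05  0.61 -0.32  1.67  0.23  0.9  -0.83]
lever (array([577.4, 323.5]), array([15., 65.]), 3.8)
lever (array([0., 0.]), array([0., 0.]), 0.0)
knob (array([597.6, 123.5]), array([46., 14.]), 69.3) (array([597.6, 123.8]), array([85., 84.]), 71.2)
```

View pics/w2.png

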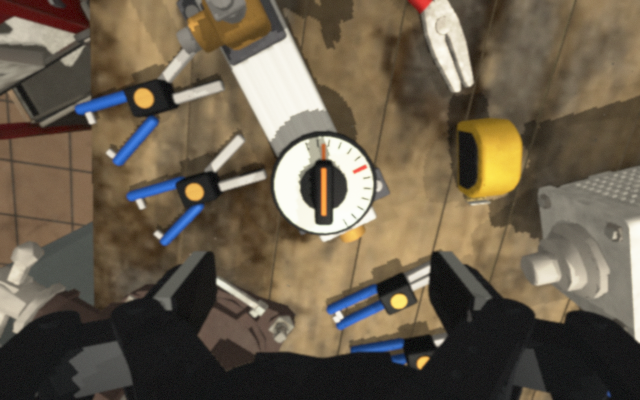

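Lever now lies at about 94°, shut. The pointer is straight up in the image and the zero mark is at (361,169). I'll measure that angle while going down.

Run:
```python
from h import *
im,P=cloud("wrist"); c=np.array([597.6,123.7])
hsv=cv2.cvtColor(im,cv2.COLOR_RGB2HSV).astype(int); d=P[...,:2]-c; r=np.hypot(d[...,0],d[...,1])
red=(r<43)&(P[...,2]<78)&(P[...,2]>66)&((hsv[...,0]<5)|(hsv[...,0]>174))&(hsv[...,1]>130)
org=(r<43)&(hsv[...,0]>=6)&(hsv[...,0]<22)&(hsv[...,1]>130)&(P[...,2]>66)
for m in(red,org): print(m.sum(),d[m].mean(0),np.degrees(np.arctan2(*d[m].mean(0)[::-1])))
m=org&(r>26);print(np.degrees(np.arctan2(*d[m].mean(0)[::-1])),m.sum())
```

```text
37 [31.36078575  2.84267419] 5.179377373163443
391 [3.39586696 6.33207224] 61.79550501351622
63.88692960267014 31
```

```bash
python3 -m creep '[{"jaw":1,"xyz":[2,-1,60],"angular":[0,0,0]},{"jaw":1,"xyz":[2,-1,110],"angular":[0,0,0]},{"jaw":1,"xyz":[2,-1,126],"angular":[0,0,0]},{"jaw":1,"xyz":[2,-1,126],"angular":[0,0,0]},{"jaw":-1,"xyz":[2,-1,126],"angular":[0,0,0]},{"jaw":-1,"xyz":[2,-1,126],"angular":[0,0,0]},{"jaw":-1,"xyz":[2,-1,126],"angular":[0,0,0]},{"jaw":-1,"xyz":[2,-1,126],"angular":[0,0,0]},{"jaw":-1,"xyz":[2,-1,126],"angular":[0,0,0]}]'
```

```text
clock: 9.2
eef_pos: [597.8, 123.7, 98.5]
tool_rot: [3.137, -0.003, 1.202]
force: [-0.6, -1.4, 12.9]
width: 13.1
gripper_force: 61.7
```

```bash
python3 -m creep '[{"jaw":-1,"xyz":[0,0,-1],"angular":[0,0,0.15]},{"jaw":-1,"xyz":[0,0,-2],"angular":[0,0,0.31]},{"jaw":-1,"xyz":[0,0,-2],"angular":[0,0,0.47]},{"jaw":-1,"xyz":[0,0,-2],"angular":[0,0,0.63]},{"jaw":-1,"xyz":[0,0,-2],"angular":[0,0,0.79]},{"jaw":-1,"xyz":[0,0,-2],"angular":[0,0,0.95]},{"jaw":-1,"xyz":[0,0,-2],"angular":[0,0,1.08]},{"jaw":-1,"xyz":[0,0,-2],"angular":[0,0,1.12]},{"jaw":-1,"xyz":[0,0,-2],"angular":[0,0,1.12]},{"jaw":-1,"xyz":[0,0,-2],"angular":[0,0,1.12]}]'
```

```text
clock: 10.45
eef_pos: [598.1, 123.2, 98.6]
tool_rot: [-3.141, -0.006, 0.083]
force: [5.3, -0.7, 3.3]
width: 12.4
gripper_force: 60.0
```

```bash
python3 -m creep '[{"jaw":1,"xyz":[0,0,0],"angular":[0,0,0]},{"jaw":1,"xyz":[0,0,0],"angular":[0,0,0]},{"jaw":1,"xyz":[0,0,0],"angular":[0,0,0]},{"jaw":1,"xyz":[0,0,-60],"angular":[0,0,0]},{"jaw":1,"xyz":[0,0,-120],"angular":[0,0,0]},{"jaw":1,"xyz":[-40,20,-180],"angular":[0,0,0]},{"jaw":1,"xyz":[-60,40,-190],"angular":[0,0,0]},{"jaw":1,"xyz":[-60,40,-190],"angular":[0,0,0]},{"jaw":1,"xyz":[-60,40,-190],"angular":[0,0,0]}]'
cat > look.py <<'E'
from h import *
import sys
im,P=cloud("wrist"); save(sys.argv[1],im)
k=sel(P,540,660,60,200,98,108)
if len(k)>50: print("knob",rect(k),"dial",rect(sel(P,540,660,60,200,67,75)))
x,y,z=[P[...,i] for i in range(3)]
b=(x>350)&(x<740)&(y>-420)&(y<340)&(z>24)&(z<46)
n,l,st,c=cv2.connectedComponentsWithStats(b.astype(np.uint8))
for i in range(1,n):
    if st[i,4]>150:
        p=P[l==i]; r=rect(p)
        if max(r[1])<42 and min(r[1])>18: print("blk",c[i].round(),st[i,4],r,p[:,2].max().round(1))
E
python3 look.py w3
```

```text
clock: 11.58
eef_pos: [538.9, 78.9, 286.9]
tool_rot: [-3.141, 0.001, 0.082]
force: [-0.6, -0.3, 1.0]
width: 85.5
gripper_force: 0.0
knob (array([597.8, 123.9]), array([45., 14.]), 5.1) dial (array([597.5, 123.6]), array([85., 85.]), 31.3)
blk [426.  94.] 838 (array([621.7, -21.8]), array([34., 26.]), 6.0) 32.1
blk [502.  98.] 839 (array([ 624.4, -100.9]), array([26., 34.]), 81.4) 32.3
blk [175. 205.] 670 (array([478.7, 242.3]), array([26., 34.]), 84.5) 31.8
blk [254. 209.] 656 (array([482.2, 152.8]), array([26., 34.]), 84.4) 32.7
```

View pics/w3.png

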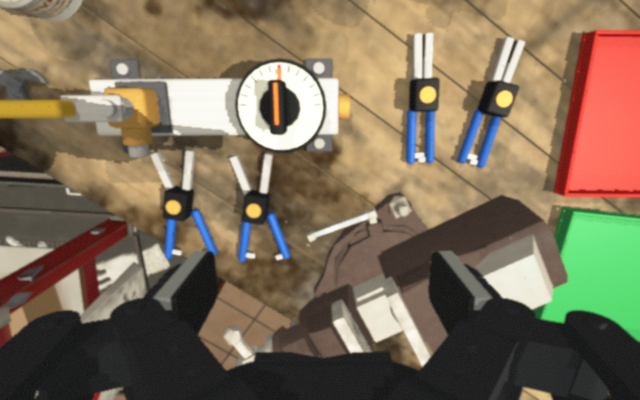

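Gauge reads on zero (5.1° against 5.2°). Next are the clamps, starting with shut one A1 at (621.7,−21.8), yaw 6°.

```bash
python3 -m creep '[{"jaw":0.4,"xyz":[37,54,0],"angular":[0,0,-0.02]},{"jaw":0.4,"xyz":[74,107,0],"angular":[0,0,-0.02]},{"jaw":0.4,"xyz":[74,107,50],"angular":[0,0,-0.02]},{"jaw":0.4,"xyz":[74,107,110],"angular":[0,0,-0.02]},{"jaw":0.4,"xyz":[74,107,170],"angular":[0,0,-0.02]},{"jaw":0.4,"xyz":[74,107,200],"angular":[0,0,-0.02]},{"jaw":0.4,"xyz":[74,107,200],"angular":[0,0,-0.02]},{"jaw":0.4,"xyz":[74,107,200],"angular":[0,0,-0.02]}]'; python3 look.py w4
```

```text
clock: 12.62
eef_pos: [622.6, -21.9, 87.8]
tool_rot: [-3.142, -0.001, 0.102]
force: [0.3, 0.5, 0.1]
width: 60.2
gripper_force: 0.0
blk [324. 225.] 2695 (array([622.7, -22.5]), array([34., 26.]), 6.7) 32.9
blk [466. 235.] 2757 (array([ 625.1, -101.8]), array([26., 34.]), 79.3) 33.0
```

```bash
python3 -m creep '[{"jaw":0.4,"xyz":[0,0,45],"angular":[0,0,0]},{"jaw":0.4,"xyz":[0,0,66],"angular":[0,0,0]},{"jaw":0.4,"xyz":[0,0,66],"angular":[0,0,0]},{"jaw":-1,"xyz":[0,0,66],"angular":[0,0,0]},{"jaw":-1,"xyz":[0,0,66],"angular":[0,0,0]},{"jaw":-1,"xyz":[0,0,66],"angular":[0,0,0]},{"jaw":-1,"xyz":[0,0,66],"angular":[0,0,0]},{"jaw":-1,"xyz":[0,0,66],"angular":[0,0,0]},{"jaw":-1,"xyz":[0,0,20],"angular":[0,0,0]},{"jaw":-1,"xyz":[0,0,-40],"angular":[0,0,0]},{"jaw":-1,"xyz":[0,0,-80],"angular":[0,0,0]},{"jaw":-1,"xyz":[0,0,-80],"angular":[0,0,0]}]'
```

```text
clock: 14.18
eef_pos: [624.0, -22.4, 171.3]
tool_rot: [3.141, -0.008, 0.102]
force: [0.5, -0.1, -1.9]
width: 24.7
gripper_force: 59.8
```

```bash
python3 -m creep '[{"jaw":-1,"xyz":[-4,40,0],"angular":[0,0,0.02]},{"jaw":-1,"xyz":[-9,85,0],"angular":[0,0,0.05]},{"jaw":-1,"xyz":[-13,130,0],"angular":[0,0,0.08]},{"jaw":-1,"xyz":[-18,175,0],"angular":[0,0,0.1]},{"jaw":-1,"xyz":[-22,210,0],"angular":[0,0,0.1]},{"jaw":-1,"xyz":[-23,222,0],"angular":[0,0,0.1]},{"jaw":-1,"xyz":[-23,222,0],"angular":[0,0,0.1]},{"jaw":-1,"xyz":[-23,222,0],"angular":[0,0,0.1]}]'
python3 - <<'E'
from h import *
im,P=cloud("wrist"); save("w5",im)
for n in("tray_red","tray_green"):
    for q in silhouettes("wrist",n)[:1]:
        p=P[q["pixels"]]; p=p[(p[:,2]>14)&(p[:,2]<24)]; print(n,q["score"],rect(p) if len(p)>5 else len(p), p[:,:2].min(0),p[:,:2].max(0))
im,P=cloud("scene")
for n in("tray_red","tray_green"):
    for q in silhouettes("scene",n)[:1]:
        p=P[q["pixels"]]; p=p[(p[:,2]>14)&(p[:,2]<24)]; print(n,q["score"],rect(p) if len(p)>5 else len(p))
E
```

```text
clock: 15.18
eef_pos: [621.6, -242.5, 166.8]
tool_rot: [-3.139, 0.001, 0.005]
force: [-0.0, 0.9, -1.9]
width: 25.0
gripper_force: 59.8
tray_red 0.83 (array([ 619. , -286.2]), array([175., 190.]), 4.2) [ 534.23687881 -386.34469732] [ 712.53548473 -185.82403038]
tray_green 0.89 (array([ 458.4, -398.1]), array([ 2., 12.]), 89.8) [ 452.62473795 -398.99597851] [ 464.14958871 -397.28077809]
tray_red 0.66 (array([ 616.2, -286. ]), array([177., 191.]), 4.4)
tray_green 0.98 (array([ 417.6, -269.3]), array([119., 178.]), 87.7)
```

View pics/w5.png

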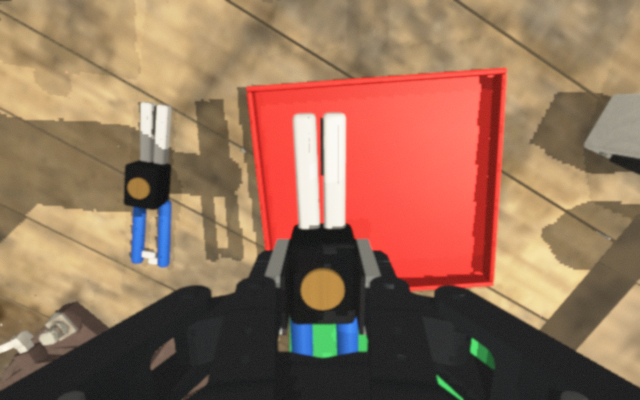

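A1 is held well. The tray is at (619,−286), yaw 4°, and I'm lowering.

```bash
python3 -m creep '[{"jaw":-1,"xyz":[0,0,45],"angular":[0,0,-0.07]},{"jaw":-1,"xyz":[0,0,90],"angular":[0,0,-0.07]},{"jaw":-1,"xyz":[0,0,125],"angular":[0,0,-0.07]},{"jaw":-1,"xyz":[0,0,139],"angular":[0,0,-0.07]},{"jaw":-1,"xyz":[0,0,139],"angular":[0,0,-0.07]},{"jaw":-1,"xyz":[0,0,139],"angular":[0,0,-0.07]}]'
```

```text
clock: 16.23
eef_pos: [622.2, -245.8, 29.4]
tool_rot: [3.141, -0.002, 0.072]
force: [-0.1, -0.3, -2.1]
width: 25.1
gripper_force: 60.5
```

```bash
python3 -m creep '[{"jaw":-1,"xyz":[0,0,4],"angular":[0,0,0]},{"jaw":-1,"xyz":[0,0,4],"angular":[0,0,0]},{"jaw":0,"xyz":[0,0,4],"angular":[0,0,0]},{"jaw":0,"xyz":[0,0,4],"angular":[0,0,0]},{"jaw":0,"xyz":[0,0,4],"angular":[0,0,0]},{"jaw":0,"xyz":[0,0,-40],"angular":[0,0,0]},{"jaw":0.4,"xyz":[0,0,-90],"angular":[0,0,0]},{"jaw":0.4,"xyz":[6,-60,-90],"angular":[0,0,0.12]},{"jaw":0.4,"xyz":[13,-120,-90],"angular":[0,0,0.24]},{"jaw":0.4,"xyz":[13,-143,-90],"angular":[0,0,0.24]},{"jaw":0.4,"xyz":[13,-143,-90],"angular":[0,0,0.24]},{"jaw":0.4,"xyz":[13,-143,-90],"angular":[0,0,0.24]}]'; python3 look.py w6
```

```text
clock: 17.73
eef_pos: [623.9, -104.1, 118.3]
tool_rot: [3.14, -0.0, -0.17]
force: [-0.9, -0.2, 0.1]
width: 59.9
gripper_force: 0.0
blk [549. 176.] 2633 (array([ 621.7, -245.5]), array([34., 27.]), 4.5) 36.3
blk [320. 208.] 2070 (array([ 624.4, -102.9]), array([26., 34.]), 79.1) 32.3
```

```bash
python3 -m creep '[{"jaw":0.4,"xyz":[0,-1,50],"angular":[0,0,0.02]},{"jaw":0.4,"xyz":[0,-1,97],"angular":[0,0,0.02]},{"jaw":0.4,"xyz":[0,-1,97],"angular":[0,0,0.02]},{"jaw":0.4,"xyz":[0,-1,97],"angular":[0,0,0.02]},{"jaw":-1,"xyz":[0,-1,97],"angular":[0,0,0.02]},{"jaw":-1,"xyz":[0,-1,97],"angular":[0,0,0.02]},{"jaw":-1,"xyz":[0,-1,97],"angular":[0,0,0.02]},{"jaw":-1,"xyz":[0,-1,97],"angular":[0,0,0.02]},{"jaw":-1,"xyz":[0,-1,50],"angular":[0,0,0.02]},{"jaw":-1,"xyz":[0,-1,0],"angular":[0,0,0.02]},{"jaw":-1,"xyz":[0,-1,-45],"angular":[0,0,0.02]},{"jaw":-1,"xyz":[0,-1,-45],"angular":[0,0,0.02]}]'
```

```text
clock: 19.27
eef_pos: [626.7, -101.4, 167.9]
tool_rot: [-3.141, -0.009, -0.188]
force: [0.4, -0.1, -2.9]
width: 25.1
gripper_force: 60.0
```

```bash
python3 -m creep '[{"jaw":-1,"xyz":[9,45,0],"angular":[0,0,-0.05]},{"jaw":-1,"xyz":[18,90,0],"angular":[0,0,-0.1]},{"jaw":-1,"xyz":[27,135,0],"angular":[0,0,-0.16]},{"jaw":-1,"xyz":[36,180,0],"angular":[0,0,-0.22]},{"jaw":-1,"xyz":[42,212,0],"angular":[0,0,-0.26]},{"jaw":-1,"xyz":[44,223,0],"angular":[0,0,-0.26]},{"jaw":-1,"xyz":[44,223,0],"angular":[0,0,-0.26]},{"jaw":-1,"xyz":[44,223,45],"angular":[0,0,-0.26]},{"jaw":-1,"xyz":[44,223,90],"angular":[0,0,-0.26]},{"jaw":-1,"xyz":[44,223,125],"angular":[0,0,-0.26]},{"jaw":-1,"xyz":[44,223,138],"angular":[0,0,-0.26]},{"jaw":-1,"xyz":[44,223,138],"angular":[0,0,-0.26]}]'
```

```text
clock: 20.78
eef_pos: [626.3, -325.0, 27.0]
tool_rot: [-3.139, 0.0, 0.074]
force: [-2.2, 1.7, 4.7]
width: 25.2
gripper_force: 61.5
```

```bash
python3 -m creep '[{"jaw":0,"xyz":[0,0,0],"angular":[0,0,0]},{"jaw":0,"xyz":[0,0,0],"angular":[0,0,0]},{"jaw":0,"xyz":[0,0,0],"angular":[0,0,0]},{"jaw":0,"xyz":[0,0,-50],"angular":[0,0,0]},{"jaw":0,"xyz":[0,0,-110],"angular":[0,0,0]},{"jaw":0,"xyz":[0,0,-170],"angular":[0,0,0]},{"jaw":0.4,"xyz":[-40,-25,-220],"angular":[0,0,0]},{"jaw":0.4,"xyz":[-90,-55,-250],"angular":[0,0,0]},{"jaw":0.4,"xyz":[-140,-80,-273],"angular":[0,0,0]},{"jaw":0.4,"xyz":[-150,-86,-273],"angular":[0,0,0.07]},{"jaw":0.4,"xyz":[-150,-86,-273],"angular":[0,0,0.07]},{"jaw":0.4,"xyz":[-150,-86,-273],"angular":[0,0,0.07]}]'
python3 - <<'E'
from h import *
im,P=cloud("wrist"); save("w7",im)
for n in("tray_red","tray_green"):
    for q in silhouettes("wrist",n)[:1]:
        p=P[q["pixels"]]; p=p[(p[:,2]>16)&(p[:,2]<24)]; print(n,q["score"],rect(p),p[:,:2].min(0),p[:,:2].max(0))
E
```

```text
clock: 22.28
eef_pos: [470.9, -253.5, 298.1]
tool_rot: [3.141, -0.001, 0.003]
force: [-0.7, 0.3, 0.2]
width: 59.7
gripper_force: 0.0
tray_red 0.79 (array([ 588.5, -288.2]), array([115., 190.]), 4.1) [ 524.93695862 -386.16575381] [ 639.66877334 -189.33341178]
tray_green 0.96 (array([ 418.4, -305.8]), array([190., 175.]), 88.5) [ 330.68167692 -402.29302293] [ 507.7666878  -209.58526829]
```

View pics/w7.png

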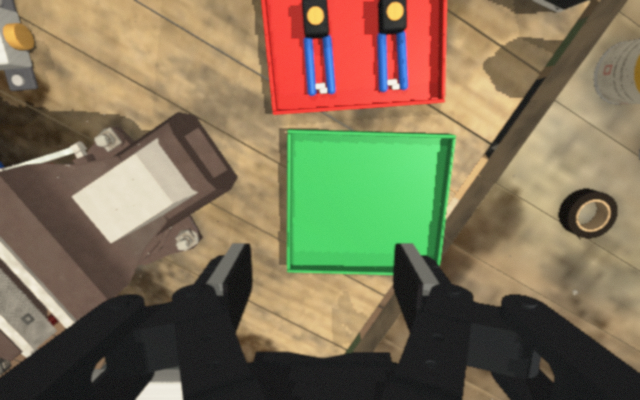

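Both shut clamps lie in the red tray. The green tray centre is (418,−306). Next is open clamp D near (482,153).

```bash
python3 -m creep '[{"jaw":0.4,"xyz":[11,-406,0],"angular":[0,0,0.1]},{"jaw":0.4,"xyz":[11,-406,0],"angular":[0,0,0.1]},{"jaw":0.4,"xyz":[11,-406,0],"angular":[0,0,0.1]},{"jaw":0.4,"xyz":[11,-406,0],"angular":[0,0,0.1]},{"jaw":0.4,"xyz":[11,-406,0],"angular":[0,0,0.1]},{"jaw":0.4,"xyz":[11,-406,0],"angular":[0,0,0.1]},{"jaw":0.4,"xyz":[11,-406,0],"angular":[0,0,0.1]},{"jaw":0.4,"xyz":[11,-406,50],"angular":[0,0,0.1]},{"jaw":0.4,"xyz":[11,-406,110],"angular":[0,0,0.1]},{"jaw":0.4,"xyz":[11,-406,150],"angular":[0,0,0.1]},{"jaw":0.4,"xyz":[11,-406,150],"angular":[0,0,0.1]},{"jaw":0.4,"xyz":[11,-406,150],"angular":[0,0,0.1]}]'; python3 look.py w8
```

```text
clock: 23.92
eef_pos: [481.3, 153.2, 149.2]
tool_rot: [-3.141, -0.002, -0.098]
force: [-0.0, 0.0, 0.4]
width: 60.0
gripper_force: 0.0
knob (array([582.4, 122.4]), array([15., 14.]), 3.9) dial (array([576. , 125.8]), array([85., 42.]), 84.4)
blk [66. 95.] 1722 (array([569.1, 310.9]), array([31., 38.]), 3.5) 43.8
blk [324. 195.] 1613 (array([483., 153.]), array([25., 33.]), 85.0) 33.0
blk [202. 212.] 1620 (array([479.4, 242.7]), array([27., 34.]), 84.8) 33.1
```

View pics/w8.png

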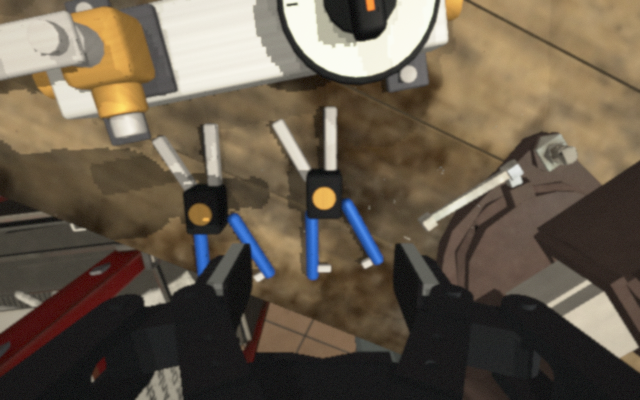

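```bash
python3 -m creep '[{"jaw":0.4,"xyz":[1,0,50],"angular":[0,0,0]},{"jaw":0.4,"xyz":[1,0,105],"angular":[0,0,0]},{"jaw":0.4,"xyz":[1,0,127],"angular":[0,0,0]},{"jaw":0.4,"xyz":[1,0,127],"angular":[0,0,0]},{"jaw":-1,"xyz":[1,0,127],"angular":[0,0,0]},{"jaw":-1,"xyz":[1,0,127],"angular":[0,0,0]},{"jaw":-1,"xyz":[1,0,127],"angular":[0,0,0]},{"jaw":-1,"xyz":[1,0,127],"angular":[0,0,0]},{"jaw":-1,"xyz":[1,0,80],"angular":[0,0,0]},{"jaw":-1,"xyz":[1,0,30],"angular":[0,0,0]},{"jaw":-1,"xyz":[1,0,-20],"angular":[0,0,0]},{"jaw":-1,"xyz":[1,0,-70],"angular":[0,0,0]}]'
```

```text
clock: 25.48
eef_pos: [481.1, 152.8, 221.4]
tool_rot: [-3.14, -0.002, -0.098]
force: [1.1, 0.9, -1.6]
width: 25.4
gripper_force: 64.2
```

```bash
python3 -m creep '[{"jaw":-1,"xyz":[0,15,-40],"angular":[0,0,0]},{"jaw":-1,"xyz":[-1,60,-60],"angular":[0,0,0]},{"jaw":-1,"xyz":[-2,110,-60],"angular":[0,0,-0.02]},{"jaw":-1,"xyz":[-3,160,-60],"angular":[0,0,-0.04]},{"jaw":-1,"xyz":[-4,210,-60],"angular":[0,0,-0.07]},{"jaw":-1,"xyz":[-5,260,-60],"angular":[0,0,-0.07]},{"jaw":-1,"xyz":[-6,310,-60],"angular":[0,0,-0.07]},{"jaw":-1,"xyz":[-7,360,-60],"angular":[0,0,-0.07]},{"jaw":-1,"xyz":[-8,410,-60],"angular":[0,0,-0.07]},{"jaw":-1,"xyz":[-9,460,-60],"angular":[0,0,-0.07]},{"jaw":-1,"xyz":[-9,502,-60],"angular":[0,0,-0.07]},{"jaw":-1,"xyz":[-9,502,-60],"angular":[0,0,-0.07]}]'
```

```text
clock: 26.98
eef_pos: [421.2, -350.0, 279.5]
tool_rot: [3.138, -0.001, -0.035]
force: [0.4, 1.2, -2.0]
width: 25.4
gripper_force: 64.2
```

```bash
python3 -m creep '[{"jaw":-1,"xyz":[2,-2,60],"angular":[0,0,0]},{"jaw":-1,"xyz":[2,-2,120],"angular":[0,0,0]},{"jaw":-1,"xyz":[2,-2,175],"angular":[0,0,0]},{"jaw":-1,"xyz":[2,-2,220],"angular":[0,0,0]},{"jaw":-1,"xyz":[2,-2,245],"angular":[0,0,0]},{"jaw":-1,"xyz":[2,-2,252],"angular":[0,0,0]},{"jaw":-1,"xyz":[2,-2,252],"angular":[0,0,0]}]'
```

```text
clock: 27.85
eef_pos: [425.6, -343.2, 28.3]
tool_rot: [-3.141, -0.001, -0.028]
force: [-1.9, 0.7, 1.6]
width: 25.3
gripper_force: 61.3
```

```bash
python3 -m creep '[{"jaw":-1,"xyz":[0,0,1],"angular":[0,0,0]},{"jaw":0,"xyz":[0,0,1],"angular":[0,0,0]},{"jaw":0,"xyz":[0,0,1],"angular":[0,0,0]},{"jaw":0,"xyz":[0,0,1],"angular":[0,0,0]},{"jaw":0,"xyz":[0,0,-50],"angular":[0,0,0]},{"jaw":0,"xyz":[0,0,-110],"angular":[0,0,0]},{"jaw":0,"xyz":[0,0,-170],"angular":[0,0,0]},{"jaw":0.4,"xyz":[0,0,-230],"angular":[0,0,0]},{"jaw":0.4,"xyz":[2,-30,-260],"angular":[0,0,0]},{"jaw":0.4,"xyz":[6,-90,-265],"angular":[0,0,0]},{"jaw":0.4,"xyz":[10,-150,-265],"angular":[0,0,0]},{"jaw":0.4,"xyz":[10,-150,-265],"angular":[0,0,0]}]'; python3 look.py w9
```

```text
clock: 29.35
eef_pos: [439.9, -189.0, 291.5]
tool_rot: [-3.139, -0.0, -0.019]
force: [0.1, -1.3, 0.2]
width: 60.3
gripper_force: 0.0
blk [462. 177.] 764 (array([ 422.8, -346.2]), array([26., 34.]), 86.5) 36.6
```

```bash
python3 -m creep '[{"jaw":0.4,"xyz":[28,-437,0],"angular":[0,0,0.07]},{"jaw":0.4,"xyz":[28,-437,0],"angular":[0,0,0.07]},{"jaw":0.4,"xyz":[28,-437,0],"angular":[0,0,0.07]},{"jaw":0.4,"xyz":[28,-437,0],"angular":[0,0,0.07]},{"jaw":0.4,"xyz":[28,-437,0],"angular":[0,0,0.07]},{"jaw":0.4,"xyz":[28,-437,0],"angular":[0,0,0.07]},{"jaw":0.4,"xyz":[28,-437,0],"angular":[0,0,0.07]},{"jaw":0.4,"xyz":[28,-437,0],"angular":[0,0,0.07]},{"jaw":0.4,"xyz":[28,-437,60],"angular":[0,0,0.07]},{"jaw":0.4,"xyz":[28,-437,100],"angular":[0,0,0.07]},{"jaw":0.4,"xyz":[28,-437,100],"angular":[0,0,0.07]}]'; python3 look.py w10
```

```text
clock: 30.78
eef_pos: [478.5, 238.3, 188.8]
tool_rot: [3.136, 0.005, -0.101]
force: [0.0, -0.1, -0.0]
width: 59.8
gripper_force: 0.0
knob (array([583.3, 124.4]), array([14., 14.]), 3.7) dial (array([576.8, 128.1]), array([85., 40.]), 83.5)
blk [317. 183.] 1245 (array([480.6, 244.5]), array([26., 34.]), 84.7) 34.5
```

View pics/w10.png

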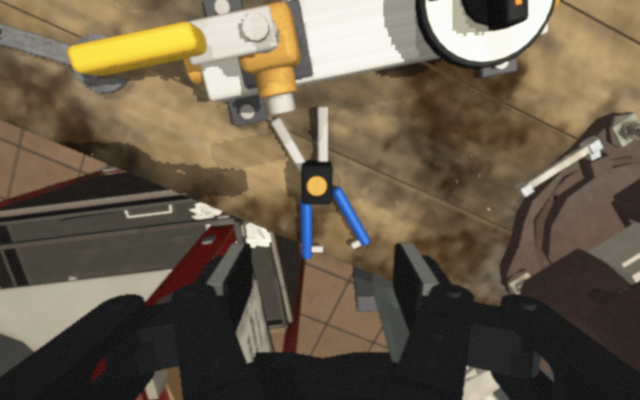

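Run:
```python
from h import *
im,P=cloud("scene"); Q=[P.reshape(-1,3)]
im,P=cloud("wrist"); Q.append(P[:230].reshape(-1,3)); im,P=cloud("side"); Q.append(P.reshape(-1,3))
for p in Q:
    p=p[(p[:,2]>60)&(p[:,2]<420)&(p[:,1]>150)&(p[:,1]<420)&(p[:,0]>150)&(p[:,0]<540)]
    p=p[np.hypot(p[:,0]-520,p[:,1]-259)>80] if 0 else p
    d=np.hypot(p[:,0]-480,p[:,1]-244); e=p[:,1]*.892-p[:,0]*.452
    for m in((p[:,1]>265)&(e>-200),):
        i=np.argsort(d[m])[:3]; j=np.argsort(e[m])[:3]; print(p[m][i].round().tolist(),d[m][i].round(),p[m][j].round().tolist(),e[m][j].round())
s=ctrl.read_state(); print(np.round(s["qpos"],2))
```

```text
[[470.0, 266.0, 261.0], [482.0, 269.0, 188.0], [481.0, 269.0, 175.0]] [24. 25. 25.] [[537.0, 265.0, 67.0], [490.0, 268.0, 183.0], [487.0, 268.0, 183.0]] [-6. 17. 19.]
[] [] [] []
[[471.0, 265.0, 264.0], [472.0, 267.0, 257.0], [471.0, 267.0, 269.0]] [23. 24. 25.] [[539.0, 266.0, 68.0], [539.0, 267.0, 73.0], [539.0, 269.0, 67.0]] [-6. -5. -3.]
[-0.49  0.54 -0.04  1.89  0.03  0.7  -2.22]
```

```bash
python3 -m creep '[{"jaw":0.4,"xyz":[3,-3,40],"angular":[0,0,0]},{"jaw":0.4,"xyz":[3,-3,90],"angular":[0,0,0]},{"jaw":0.4,"xyz":[3,-3,110],"angular":[0,0,0]},{"jaw":0.4,"xyz":[3,-3,110],"angular":[0,0,0]},{"jaw":0.4,"xyz":[3,-3,110],"angular":[0,0,0]}]'; python3 look.py w11
```

```text
clock: 31.6
eef_pos: [484.2, 244.9, 83.1]
tool_rot: [-3.14, -0.003, -0.098]
force: [-0.2, -0.7, -0.5]
width: 59.5
gripper_force: 0.0
blk [328. 236.] 2792 (array([479. , 242.6]), array([26., 34.]), 83.9) 32.6
```

```bash
python3 -m creep '[{"jaw":0.4,"xyz":[-3,2,20],"angular":[0,0,0]},{"jaw":0.4,"xyz":[-3,2,42],"angular":[0,0,0]},{"jaw":0.4,"xyz":[-3,2,61],"angular":[0,0,0]},{"jaw":0.4,"xyz":[-3,2,61],"angular":[0,0,0]},{"jaw":0.4,"xyz":[-3,2,61],"angular":[0,0,0]}]'
```

```text
clock: 32.28
eef_pos: [480.2, 242.9, 20.9]
tool_rot: [-3.141, -0.001, -0.098]
force: [0.9, 0.4, -0.3]
width: 59.7
gripper_force: 0.0
```

```bash
python3 -m creep '[{"jaw":-1,"xyz":[0,0,0],"angular":[0,0,0]},{"jaw":-1,"xyz":[0,0,0],"angular":[0,0,0]},{"jaw":-1,"xyz":[0,0,0],"angular":[0,0,0]},{"jaw":-1,"xyz":[0,0,0],"angular":[0,0,0]},{"jaw":-1,"xyz":[0,0,-40],"angular":[0,0,0]},{"jaw":-1,"xyz":[0,0,-90],"angular":[0,0,0]},{"jaw":-1,"xyz":[0,0,-140],"angular":[0,0,0]},{"jaw":-1,"xyz":[0,0,-190],"angular":[0,0,0]},{"jaw":-1,"xyz":[0,0,-240],"angular":[0,0,0]},{"jaw":-1,"xyz":[0,0,-260],"angular":[0,0,0]},{"jaw":-1,"xyz":[0,0,-260],"angular":[0,0,0]}]'
```

```text
clock: 33.65
eef_pos: [480.2, 243.0, 281.9]
tool_rot: [-3.139, -0.003, -0.098]
force: [0.3, 0.3, -2.0]
width: 26.6
gripper_force: 59.9
```

```bash
python3 -m creep '[{"jaw":-1,"xyz":[0,30,0],"angular":[0,0,0]},{"jaw":-1,"xyz":[0,80,0],"angular":[0,0,0]},{"jaw":-1,"xyz":[-1,130,0],"angular":[0,0,-0.02]},{"jaw":-1,"xyz":[-1,180,0],"angular":[0,0,-0.04]},{"jaw":-1,"xyz":[-2,230,0],"angular":[0,0,-0.07]},{"jaw":-1,"xyz":[-2,280,0],"angular":[0,0,-0.07]},{"jaw":-1,"xyz":[-2,330,0],"angular":[0,0,-0.07]},{"jaw":-1,"xyz":[-3,380,0],"angular":[0,0,-0.07]},{"jaw":-1,"xyz":[-3,430,0],"angular":[0,0,-0.07]},{"jaw":-1,"xyz":[-4,475,0],"angular":[0,0,-0.07]},{"jaw":-1,"xyz":[-4,504,0],"angular":[0,0,-0.07]},{"jaw":-1,"xyz":[-4,504,0],"angular":[0,0,-0.07]}]'
```

```text
clock: 35.15
eef_pos: [424.5, -260.7, 278.6]
tool_rot: [-3.142, 0.003, -0.033]
force: [0.6, 0.4, -0.7]
width: 26.3
gripper_force: 60.1
```

```bash
python3 look.py w12
```

```text
blk [400. 164.] 794 (array([ 424.2, -340.5]), array([26., 34.]), 85.3) 36.8
```

View pics/w12.png

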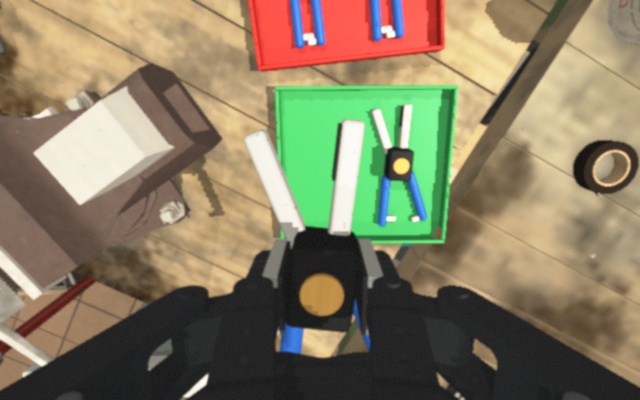

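Clamp C is held, and D lies in the right of the green tray with space left for C. Lowering.

```bash
python3 -m creep '[{"jaw":-1,"xyz":[1,0,60],"angular":[0,0,0]},{"jaw":-1,"xyz":[1,0,120],"angular":[0,0,0]},{"jaw":-1,"xyz":[1,0,175],"angular":[0,0,0]},{"jaw":-1,"xyz":[1,0,220],"angular":[0,0,0]},{"jaw":-1,"xyz":[1,0,245],"angular":[0,0,0]},{"jaw":-1,"xyz":[1,0,251],"angular":[0,0,0]},{"jaw":-1,"xyz":[1,0,251],"angular":[0,0,0]}]'
```

```text
clock: 36.08
eef_pos: [427.5, -257.8, 29.4]
tool_rot: [-3.141, 0.0, -0.027]
force: [-0.2, 0.2, -2.1]
width: 26.6
gripper_force: 59.9
```

```bash
python3 -m creep '[{"jaw":-1,"xyz":[0,0,4],"angular":[0,0,0]},{"jaw":-1,"xyz":[0,0,4],"angular":[0,0,0]},{"jaw":0,"xyz":[0,0,4],"angular":[0,0,0]},{"jaw":0,"xyz":[0,0,4],"angular":[0,0,0]},{"jaw":0,"xyz":[0,0,4],"angular":[0,0,0]},{"jaw":0,"xyz":[0,0,-50],"angular":[0,0,0]},{"jaw":0,"xyz":[0,0,-110],"angular":[0,0,0]},{"jaw":0,"xyz":[0,0,-170],"angular":[0,0,0]},{"jaw":0,"xyz":[40,-10,-220],"angular":[0,0,0]},{"jaw":0,"xyz":[70,-20,-260],"angular":[0,0,0]},{"jaw":0,"xyz":[70,-20,-270],"angular":[0,0,0]},{"jaw":0,"xyz":[70,-20,-270],"angular":[0,0,0]}]'; python3 look.py w13
python3 - <<'E'
from h import *
im,P=cloud("scene"); save("scene2",cv2.resize(im[140:330,190:530],(800,447),interpolation=cv2.INTER_CUBIC))
print("knob",rect(sel(P,540,650,60,200,98,108)),"lever",rect(sel(P,470,640,200,400,116,128)))
E
```

```text
clock: 37.58
eef_pos: [496.8, -240.8, 299.2]
tool_rot: [3.141, 0.001, -0.029]
force: [-0.4, -0.3, -0.1]
width: 42.7
gripper_force: 0.0
blk [401.  37.] 926 (array([ 624.4, -324.1]), array([34., 26.]), 4.8) 34.8
blk [324.  44.] 894 (array([ 620.1, -245.3]), array([34., 26.]), 4.2) 35.6
blk [339. 223.] 628 (array([ 424.3, -257.9]), array([26., 34.]), 81.1) 36.4
blk [411. 223.] 644 (array([ 422.4, -342.8]), array([27., 34.]), 84.6) 35.7
knob (array([595.5, 122.6]), array([47., 14.]), 6.0) lever (array([576.9, 323.5]), array([15., 65.]), 4.3)
```

View pics/scene2.png

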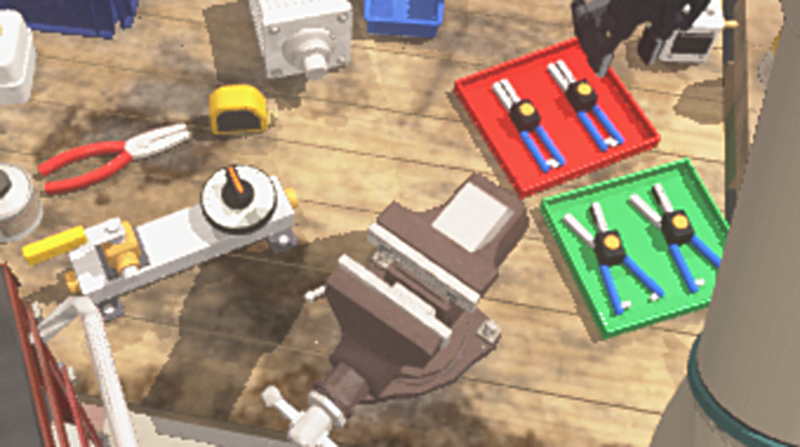

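All four clamps are in their trays, the gauge is on zero and the lever still shut. I'll go behind the lever to push it open.

```bash
python3 -m creep '[{"jaw":-1,"xyz":[98,-562,0],"angular":[0,0,-0.03]},{"jaw":-1,"xyz":[98,-562,0],"angular":[0,0,-0.03]},{"jaw":-1,"xyz":[98,-562,0],"angular":[0,0,-0.03]},{"jaw":-1,"xyz":[98,-562,0],"angular":[0,0,-0.03]},{"jaw":-1,"xyz":[98,-562,0],"angular":[0,0,-0.03]},{"jaw":-1,"xyz":[98,-562,0],"angular":[0,0,-0.03]},{"jaw":-1,"xyz":[98,-562,0],"angular":[0,0,-0.03]},{"jaw":-1,"xyz":[98,-562,0],"angular":[0,0,-0.03]},{"jaw":-1,"xyz":[98,-562,0],"angular":[0,0,-0.03]},{"jaw":-1,"xyz":[98,-562,0],"angular":[0,0,-0.03]},{"jaw":-1,"xyz":[98,-562,0],"angular":[0,0,-0.03]}]'
```

```text
clock: 39.05
eef_pos: [611.0, 317.4, 297.2]
tool_rot: [3.139, 0.003, 0.002]
force: [-0.3, -1.1, 0.3]
width: 0.1
gripper_force: 0.0
```

```bash
python3 -m creep '[{"jaw":-1,"xyz":[2,0,60],"angular":[0,0,0]},{"jaw":-1,"xyz":[2,0,110],"angular":[0,0,0]},{"jaw":-1,"xyz":[2,0,160],"angular":[0,0,0]},{"jaw":-1,"xyz":[2,0,185],"angular":[0,0,0]},{"jaw":-1,"xyz":[2,0,185],"angular":[0,0,0]},{"jaw":-1,"xyz":[2,0,185],"angular":[0,0,0]}]'
```

```text
clock: 39.8
eef_pos: [614.8, 317.1, 115.8]
tool_rot: [-3.141, -0.002, -0.0]
force: [0.8, -0.5, 0.8]
width: 0.2
gripper_force: 0.0
```

```bash
python3 -m creep '[{"jaw":-1,"xyz":[-7,0,4],"angular":[0,0,0]},{"jaw":-1,"xyz":[-15,0,4],"angular":[0,0,0]},{"jaw":-1,"xyz":[-29,-2,4],"angular":[0,0,0]},{"jaw":-1,"xyz":[-44,0,4],"angular":[0,0,0]},{"jaw":-1,"xyz":[-58,6,4],"angular":[0,0,0]},{"jaw":-1,"xyz":[-71,16,4],"angular":[0,0,0]},{"jaw":-1,"xyz":[-80,28,4],"angular":[0,0,0]},{"jaw":-1,"xyz":[-86,41,4],"angular":[0,0,0]},{"jaw":-1,"xyz":[-86,48,4],"angular":[0,0,0]},{"jaw":-1,"xyz":[-86,53,4],"angular":[0,0,0]},{"jaw":-1,"xyz":[-86,53,4],"angular":[0,0,0]}]'
```

```text
clock: 41.18
eef_pos: [528.7, 278.3, 112.6]
tool_rot: [-3.124, -0.009, 0.009]
force: [2.4, 20.5, -4.0]
width: 0.2
gripper_force: 10.3
```

```bash
python3 -m creep '[{"jaw":-1,"xyz":[0,5,0],"angular":[0,0,0]},{"jaw":-1,"xyz":[0,5,0],"angular":[0,0,0]},{"jaw":-1,"xyz":[0,-25,0],"angular":[0,0,0]},{"jaw":-1,"xyz":[0,-30,-50],"angular":[0,0,0]},{"jaw":-1,"xyz":[0,-20,-110],"angular":[0,0,0]},{"jaw":-1,"xyz":[-20,40,-170],"angular":[0,0,0]},{"jaw":-1,"xyz":[-20,90,-180],"angular":[0,0,0]},{"jaw":-1,"xyz":[-20,90,-180],"angular":[0,0,0]},{"jaw":-1,"xyz":[-20,90,-180],"angular":[0,0,0]}]'; python3 look.py w14
python3 - <<'E'
from h import *
im,P=cloud("scene"); print("scene lever",rect(sel(P,470,640,200,400,116,128)),"knob",rect(sel(P,540,650,60,200,98,108)))
im,P=cloud("wrist"); print("wrist lever",rect(sel(P,450,640,200,340,116,128)),"bar",rect(sel(P,520,640,40,340,36,44)))
for c in("scene",):
    im,P=cloud(c)
    for n in("clamp_a_mid","tray_red","pliers","tape_measure","grease_can"):
        q=silhouettes(c,n)
        if q: print(n,np.round(np.nanmedian(P[q[0]["pixels"]],0)))
    x,y,z=[P[...,i] for i in range(3)]; b=(x>350)&(x<720)&(y>-400)&(y<-180)&(z>26)&(z<46)
    k,l,st,cc=cv2.connectedComponentsWithStats(b.astype(np.uint8))
    for i in range(1,k):
        if st[i,4]>40: print(rect(P[l==i]))
E
```

```text
clock: 42.3
eef_pos: [507.5, 175.3, 290.9]
tool_rot: [-3.141, -0.001, 0.001]
force: [0.7, 0.0, -0.8]
width: -0.1
gripper_force: 0.0
knob (array([597.3, 125.1]), array([46., 14.]), 4.8) dial (array([597. , 125.3]), array([85., 85.]), 45.1)
scene lever (array([519.9, 256.3]), array([65., 14.]), 5.3) knob (array([594. , 122.7]), array([44., 14.]), 5.3)
wrist lever (array([523.5, 257.6]), array([66., 15.]), 5.3) bar (array([591.4, 193.2]), array([ 56., 270.]), 5.0)
tray_red [547. 257. 117.]
pliers [737. 281.  13.]
tape_measure [733.  61.  45.]
grease_can [683. 371.  58.]
```

View pics/w14.png

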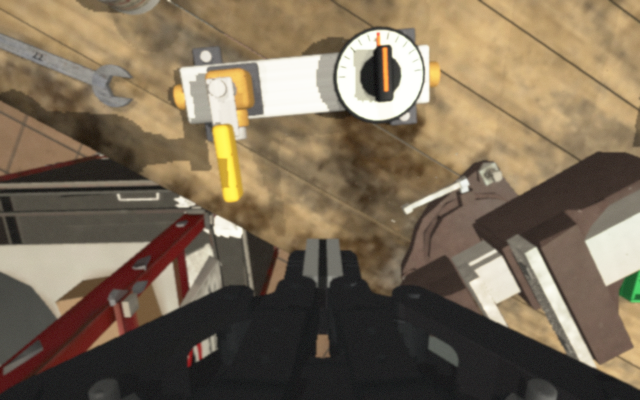

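Lever is open (5.3° against the bar's 5.0°) and the pointer is on zero at (380,40). The arm blocks the trays in the scene view, so I'll fly over for a last check.

```bash
python3 -m creep '[{"jaw":-1,"xyz":[-10,415,-10],"angular":[0,0,0]},{"jaw":-1,"xyz":[-10,415,-10],"angular":[0,0,0]},{"jaw":-1,"xyz":[-10,415,-10],"angular":[0,0,0]},{"jaw":-1,"xyz":[-10,415,-10],"angular":[0,0,0]},{"jaw":-1,"xyz":[-10,415,-10],"angular":[0,0,0]},{"jaw":-1,"xyz":[-10,415,-10],"angular":[0,0,0]},{"jaw":-1,"xyz":[-10,415,-10],"angular":[0,0,0]},{"jaw":-1,"xyz":[-10,415,-10],"angular":[0,0,0]},{"jaw":-1,"xyz":[-10,415,-10],"angular":[0,0,0]}]'; python3 look.py w15
```

```text
clock: 43.88
eef_pos: [498.7, -238.7, 300.0]
tool_rot: [-3.14, 0.0, 0.002]
force: [0.2, 0.1, -0.6]
width: -0.2
gripper_force: 0.0
blk [406.  42.] 929 (array([ 626. , -323.2]), array([34., 26.]), 4.6) 36.7
blk [330.  46.] 896 (array([ 621.6, -244.6]), array([34., 26.]), 4.3) 37.1
blk [339. 225.] 628 (array([ 425.7, -257.5]), array([26., 34.]), 80.6) 36.6
blk [411. 227.] 650 (array([ 423.8, -342.4]), array([26., 34.]), 85.4) 36.7
```

All four clamps are still in their trays.

```bash
python3 -c "
from cell import ctrl
print(ctrl.finish_job())"
```

```text
the job is handed in; nothing more can be done
None
```

I handed the job in at about 44 s of the 200 s, and no verdict came back. In the last camera checks the valve lever was fully open, the gauge pointer was on zero, both shut clamps lay in the red tray and both open ones in the green, and I had not touched the pliers, tape measure or grease can.

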